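# Dial the speed code into the rotary tool's thumbwheel preset and load it

### The arm

A 7-joint arm with a two-finger parallel gripper is mounted at the origin on the work surface. World frame = base frame: x ahead of the robot, y to its left, z up, the work surface at z = 0. Lengths are in m, angles in degrees, forces in N, time in s.
With the tool pointing down it reaches from about 0.35 to 0.9 m from the base axis. Payload 8.1 kg.
Tool frame: the origin (TCP) lies at the centre of the arm's flange, where the gripper is bolted on; the fingertips stand 178 mm ahead of it and the grasp point (between the pads) lies 159 mm ahead of it (finger_overhang is the distance from the TCP to the fingertips, in m); x points along the fingers, z is the direction in which the jaws open and shut, and the axes are right-handed (so a half turn about x gives the same grasp; the last joint's range is limited). The gripper opens to 92 mm and grips with 3 to 60 N. Pads are 19 mm wide; open, the fingers measure 130 mm over their backs; the gripper's body (75 mm by 190 mm) begins 47 mm behind the grasp point.
Start: joints at [63.621, 24.895, 1.432, 90.138, -0.665, 64.973, -4.303], TCP at [0.219, -0.585, 0.405] pointing down, gripper open.
Joint ranges: [-149.89, 149.89], [-25.12, 119.58], [-72.63, 75.52], [4.76, 147.25], [-75.54, 255.54], [6.69, 114.76], [-157.13, 157.13]. Speed limits (degrees/s): [127.2, 127.2, 172.46, 172.46, 180, 180, 180].

### API

Orientations are given as a 3x3 rotation matrix whose columns are the frame's x, y, z axes.
In Python, from cell import * gives the robot as it stands.
- The arm moves only by the shell command python3 -m handwheel 'ROWS' [OPENING] [FORCE]. ROWS is JSON, a list of rows, each a list of 6 numbers: the shift along the tool's x, y, z normalised to -1 to 1, where 1 is 0.5 m, then the turn, a rotation vector about the tool's x, y, z normalised to -1 to 1, where 1 is 1.5 rad. In form: [[x, y, z, ax, ay, az], ...]. A call has 1 to 10 rows; each row is the pose to reach, as a shift and turn from the pose commanded when the call began, along the tool's axes at that moment; what a row does not reach only later rows make up. A row lasts 1/10 s, in which the tool goes at most 50 mm and 8.59 degrees, less where a joint would pass 70% of its speed; a pose out of reach is approached as far as the arm can. A call with a number of a shift or a turn outside -1 to 1 is refused whole. A call with a gripper value outside its range is refused whole. OPENING is the opening, from -1 (shut) to 1 (fully open), set as the call begins (- or left out, the last holds). The fingers move at their own pace and stop on an object; FORCE is the grip in N (left out, the last holds). Time passes only in rows, so rows that repeat a pose let the fingers close. It gives the time, the measured TCP pose, the force and the opening at its end, in the units of the state.
- sense(): the state, without advancing time (a new reading comes with each control period).
- capture(name): name is "scene" or "top" or "wrist"; returns a dict with "pixels" (480x640x3 uint8, red, green, blue), "z_map" (480x640 float32, m along the optical axis (not along the pixel's ray), 0 where there is no reading), "intrinsics" (3x3 intrinsics, pixels), "dist" ([k1, k2, p1, p2, k3] as OpenCV has them; the pictures are not rectified), "world_to_cam" (4x4, takes a point from world to camera coordinates); the wrist camera has in their place "T_tool_cam" (4x4, takes a point from camera to tool coordinates, whose origin is the TCP and whose axes are the tool frame's). Camera axes: x right, y down, z forward; pixel columns grow to the right and rows downward; lengths in m; the calibration is good to about 2 mm. A picture is of the moment at which its call begins: read the wrist's pose just before it.
- finish_job(): hands the job in, once; it reports no verdict.
The state is a dict: "time": time; "joint_pos": joint angles; "dq": joint speeds; "joint_efforts": joint torques, N m; "tcp_pos": TCP position; "orientation": TCP orientation; "ft_force": force on the tool from outside, world axes, zero at the start; "wrist_torque": the same for the moment, N m; "width": finger opening in m.
Only numpy, scipy, OpenCV 4.12 (cv2) and the standard library are available. Lean on these libraries where they do the work, as an engineer would, in place of code of your own. Each camera call takes 0.05 s, during which the arm holds its last target. There are 200 camera calls.

### The job

Set the rotary tool's preset box to the code 6-5-3: left wheel 6 (blue on top), middle wheel 5 (green), right wheel 3 (orange), left and right as the robot sees them. Then press the green load key right down and let it go. Turn the wheels gently (never more than 25 N on the preset box), do not press the red key, and leave the other things on the bench where they are.

Things in the scene. Friction and masses are not known exactly. Their poses are not given: they have to be found in the camera images.
- bank: preset box, fixed to the bench, 130 (x) x 170 (y) x 62 (z) mm, dark grey with a bare metal top from which three coloured thumbwheels stand out in a row along y, 46 mm apart (left at +y). Origin under its centre on the table; x away from the robot, y to the left, z up.
- panel_left (a point): point on the top panel of the preset box (62 mm above the table) midway under the crown of the left wheel; axes as the box. The wheel's crown stands 9 to 25 mm above this point: how high differs from box to box (same for its three wheels) and must be felt.
- panel_mid (a point): point on the top panel of the preset box (62 mm above the table) midway under the crown of the middle wheel; axes as the box. The wheel's crown stands 9 to 25 mm above this point: how high differs from box to box (same for its three wheels) and must be felt.
- panel_right (a point): point on the top panel of the preset box (62 mm above the table) midway under the crown of the right wheel; axes as the box. The wheel's crown stands 9 to 25 mm above this point: how high differs from box to box (same for its three wheels) and must be felt.
- wheel_left (a joint): left thumbwheel, turn in rad: digit n reads n x 0.6283, stops just outside 0 and 9. The digit is the coloured facet at the crown: 0 black, 1 brown, 2 red, 3 orange, 4 yellow, 5 green, 6 blue, 7 violet, 8 grey, 9 white (same on all three wheels). Wheel 60 mm across, 16 mm wide, finely rounded rim, axle along the box's y. Moving the crown along the box's +x (away from the robot) makes the value grow, 18.8 mm of rim per digit.
- wheel_mid (a joint): middle thumbwheel, as the left. All three are push-to-turn: sprung up and locked at every digit. 4 N down on the crown starts it down, 1 N more per mm; it turns freely only while pressed 5 mm (9 N) to 8 mm (12 N; rigid bottom, so press slowly), and never needs sideways force over 3 N. Let up, it rises and the lock pulls it to the nearest digit.
- wheel_right (a joint): right thumbwheel, as the left. Each wheel is turned by pressing a closed fingertip on the crown and dragging it along the box's x, about a digit a stroke; the rim follows the tip by friction. Pinching a wheel in the gripper squeezes it with more than the 25 N allowed.
- load_key_top (a point): centre of the top of the green load key, a round push button 32 mm across on a 75 x 75 mm grey box fixed to the bench; presses straight down 6 mm
- load_key (a joint): travel of the green key in m: 0 up, 0.006 fully down; sprung, about 8 N at the bottom, then rigid
- load_box: grey box 75 x 75 x 35 mm, fixed, under the green key; origin under its centre
- clear_key_top (a point): centre of the top of the red clear key, same build as the green one; which of the two is on the left varies; do not press
- clear_key (a joint): travel of the red key in m: 0 up, 0.006 fully down
- clear_box: grey box 75 x 75 x 35 mm, fixed, under the red key; origin under its centre
- bit_tray: fixed wooden tray 100 x 150 x 18 mm with grinding bits; origin under its centre
- brass_bush: loose turned brass bush, 28 mm across, 40 mm high, standing; leave alone
- dust_cup: loose clear cup, 44 mm across, 40 mm high; leave alone
- jar_cap: loose black cap, 40 mm across, 10 mm high; leave alone
- needle_file: loose hand tool with wooden handle, 170 mm long, lying; leave alone
- chuck_key: loose dark steel T-shaped chuck key, 75 x 50 x 9 mm; leave alone
- wood_offcut: loose wooden offcut, 60 x 110 x 30 mm; leave alone
There are look-alikes about, which are no part of the job. What is shaped like the load_box but pink or turquoise is not meant.

How it is judged:
By the outcome, as a careful person would: the job done as asked, in the order asked, and still so for the second after the job is handed in, with the robot touching nothing.
It also fails if it takes over 67 s, if anything falls off the work surface, if the arm or the gripper's body presses on something with over 40 N, if the wrist force passes 120 N, or if a joint passes its speed limit or range.

## Working session

There is one attempt and no reset: what is moved stays moved. The work goes in short steps, Python scripts to look and compute and a shell command to move; the robot and the scene stay as the last step left them, time stands still between calls to the robot, and variables do not carry over. Pictures are saved under pics/ and viewed, about 8 in all and at most 12, crops included, and the job is handed in when it is done.

```bash
ls; mkdir -p pics; python3 - <<'E'
from cell import *
import cv2,json
print(sense()); 
for n in("scene","top"):
    c=capture(n); cv2.imwrite(f"pics/{n}.png",c["pixels"][:,:,::-1]); print(n,c["intrinsics"],c["dist"],c["world_to_cam"])
    import numpy as np; np.savez(f"pics/{n}.npz",**{k:v for k,v in c.items()})
E
```

```text
pics
{'time': 0.0, 'joint_pos': array([63.62053342, 24.93525216,  1.4299258 , 90.19038987, -0.66764691,
       64.97289616, -4.30182496]), 'dq': array([ 0.11734362, -0.07628653,  0.02435146,  0.03846355, -0.00321841,
       -0.09352234, -0.00464625]), 'joint_efforts': array([-1.34574805e-06, -6.67848873e+01,  9.84908268e-01, -3.14464116e+01,
       -6.04780577e-02,  4.26665065e-02,  1.26370765e-04]), 'tcp_pos': array([ 0.21878911, -0.58519405,  0.40394886]), 'orientation': array([[-6.33360487e-04,  9.36687127e-01,  3.50166853e-01],
       [ 1.44214643e-03,  3.50167415e-01, -9.36686021e-01],
       [-9.99998760e-01, -8.82680373e-05, -1.57262220e-03]]), 'ft_force': array([-0.07273922,  0.25208155,  0.26752663]), 'wrist_torque': array([0.02936213, 0.01161927, 0.03725286]), 'width': 0.09182772021769721}
scene [[520.41683629   0.         319.15208318]
 [  0.         520.41683629 234.28490131]
 [  0.           0.           1.        ]] [-0.06864869  0.          0.          0.          0.        ] [[ 0.68111725  0.73204724  0.01364271 -0.36999446]
 [ 0.56337726 -0.51209904 -0.64835226 -0.24371555]
 [-0.46763806  0.4492899  -0.76121825  1.34571958]
 [ 0.          0.          0.          1.        ]]
top [[490.93687757   0.         318.47883988]
 [  0.         490.93687757 238.4653791 ]
 [  0.           0.           1.        ]] [-0.02289969  0.          0.          0.          0.        ] [[-0.02555738 -0.9992349  -0.02960448  0.05996314]
 [-0.99247595  0.02890948 -0.11897788  0.52135578]
 [ 0.1197427   0.02634097 -0.99245546  1.21211094]
 [ 0.          0.          0.          1.        ]]
```

View pics/top.png

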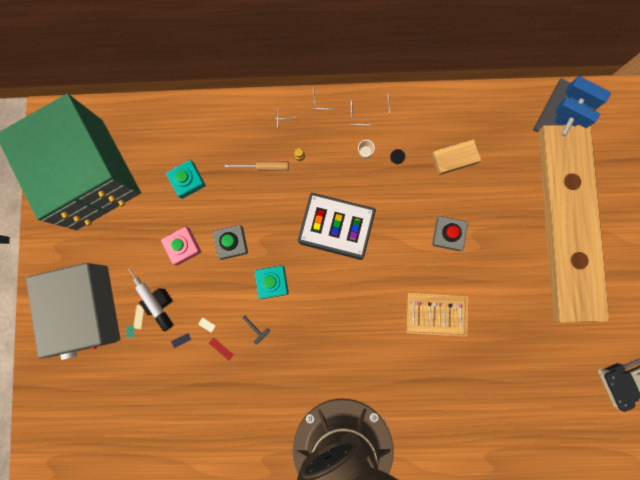

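View pics/scene.png

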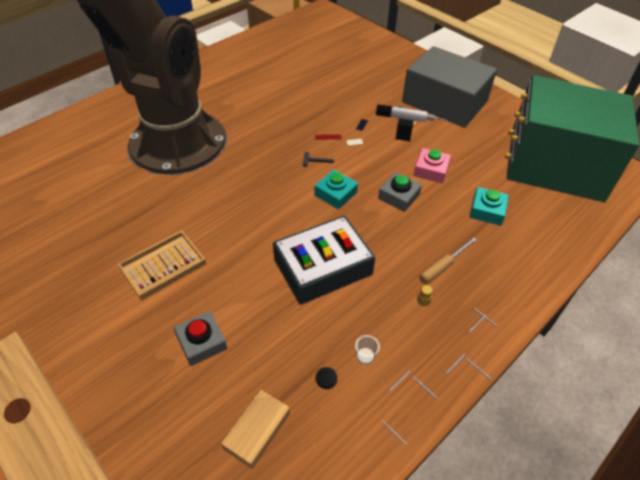

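The top view shows the preset box at (337,225), with its wheels at (319,220), (338,225) and (356,230). There are five button boxes:
- Grey with green key at (229,241). This matches the load key.
- Turquoise at (186,178) and (270,282), and pink at (180,245). These are look-alikes.
- Grey with red key at (451,233). This is the clear key.

Next I'll measure these positions and view an enlarged crop.

```bash
cat > h.py <<'E'
import numpy as np, cv2
def ray_plane(px,z,K,D,W):
    n=cv2.undistortPoints(np.array(px,float).reshape(-1,1,2),K,np.array(D)).reshape(-1,2)
    R,t=W[:3,:3],W[:3,3]; o=-R.T@t; d=np.c_[n,np.ones(len(n))]@R
    return o+d*((z-o[2])/d[:,2])[:,None]
def height(px,c):  # point from z_map
    u,v=px; r=ray_plane([px],0,c["intrinsics"],c["dist"],c["world_to_cam"])[0]
    W=c["world_to_cam"]; o=-W[:3,:3].T@W[:3,3]; d=r-o; d/=W[2,:3]@d
    return o+d*c["z_map"][v,u]
E
python3 - <<'E'
from h import *
for n,roi,seed in(("top",(290,400,185,265),None),("scene",(265,380,205,305),None)):
    c=dict(np.load(f"pics/{n}.npz")); K,D,W=c["intrinsics"],c["dist"],c["world_to_cam"]
    P=c["pixels"]; hsv=cv2.cvtColor(P,cv2.COLOR_RGB2HSV)
    m=((hsv[...,1]<50)&(hsv[...,2]>150)).astype(np.uint8); k=np.zeros_like(m); k[roi[2]:roi[3],roi[0]:roi[1]]=1; m*=k
    cs,_=cv2.findContours(m,cv2.RETR_EXTERNAL,cv2.CHAIN_APPROX_NONE); q=max(cs,key=cv2.contourArea).reshape(-1,2)
    w=ray_plane(q,0.062,K,D,W); r=cv2.minAreaRect((w[:,:2]*1000).astype(np.float32)); print(n,"panel",r)
    for name,lo,hi,s in(("green",45,85,80),("red",0,8,120)):
        m=((hsv[...,0]>=lo)&(hsv[...,0]<=hi)&(hsv[...,1]>s)&(hsv[...,2]>60)).astype(np.uint8)
        _,_,st,ce=cv2.connectedComponentsWithStats(m)
        for a,b in zip(st,ce):
            if 60<a[4]<1500: print(name,a[4],b.round(1),ray_plane([b],0.05,K,D,W)[0].round(4),"depthpt",height(b.round().astype(int),c).round(4))
c=dict(np.load("pics/top.npz")); P=c["pixels"][:,:,::-1]
a=cv2.resize(P[185:265,290:390],(800,640)[0:2] if 0 else (500,400),interpolation=cv2.INTER_CUBIC)
b=cv2.resize(P[205:275,160:260],(286,200),interpolation=cv2.INTER_CUBIC)
o=np.zeros((400,790,3),np.uint8); o[:,:500]=a; o[:200,502:788]=b; cv2.imwrite("pics/crop1.png",o)
E
```

```text
top panel ((552.910400390625, -0.15776824951171875), (153.96578979492188, 114.07977294921875), 73.94474029541016)
green 153 [181.3 176. ] [0.6922 0.3927 0.05  ] depthpt [0.6904 0.3914 0.0567]
green 147 [227.  240.2] [0.5229 0.275  0.05  ] depthpt [0.5227 0.2739 0.0558]
green 107 [176.6 244.1] [0.5166 0.4031 0.05  ] depthpt [0.5162 0.4001 0.0566]
green 158 [269.2 281.5] [0.4168 0.1702 0.05  ] depthpt [0.4153 0.17   0.0552]
green 65 [129.5 331.1] [0.303  0.5197 0.05  ] depthpt [ 0.3001  0.5406 -0.0029]
red 165 [452.3 231.5] [ 0.5284 -0.288   0.05  ] depthpt [ 0.529  -0.2859  0.0553]
red 212 [220.7 348.5] [0.256  0.2918 0.05  ] depthpt [0.2502 0.3019 0.0028]
scene panel ((554.41748046875, -0.39281463623046875), (155.77590942382812, 115.91146850585938), 74.1562728881836)
green 90 [434.5 154. ] [0.5149 0.4055 0.05  ] depthpt [0.5183 0.3974 0.0568]
green 231 [335.3 178.8] [0.4171 0.1669 0.05  ] depthpt [0.4214 0.1614 0.0561]
green 135 [401.4 180.3] [0.5218 0.2761 0.05  ] depthpt [0.524  0.271  0.0557]
green 217 [493.1 196. ] [0.694  0.3923 0.05  ] depthpt [0.6958 0.3875 0.0545]
red 150 [328.2 136.6] [0.2965 0.2592 0.05  ] depthpt [0.2538 0.301  0.0005]
red 77 [426.5 171.4] [0.5414 0.3428 0.05  ] depthpt [0.5297 0.3641 0.03  ]
red 81 [347.  242.3] [0.5682 0.0539 0.05  ] depthpt [0.5823 0.0376 0.0768]
red 266 [197.  327.9] [ 0.5282 -0.2875  0.05  ] depthpt [ 0.5305 -0.2883  0.0536]
```

View pics/crop1.png

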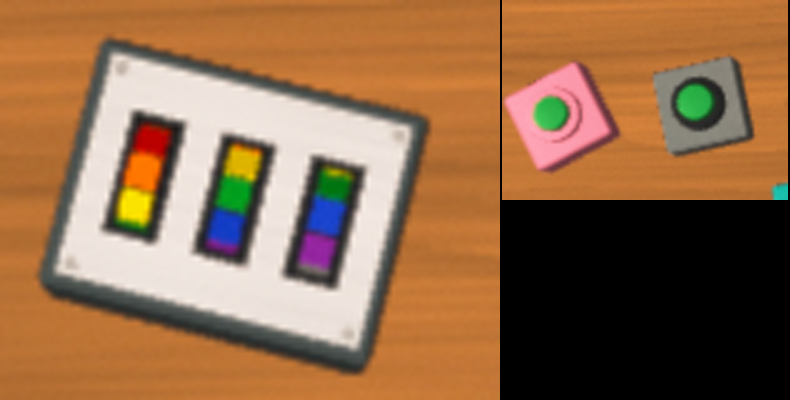

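Crop: on the preset box, crown facets read orange (3) on the left wheel, green (5) in the middle and blue (6) on the right. The grey box with the green key, at top-view pixel (229,241), is the load key, and it is clearly different from the pink one beside it. I'll move over the preset box with the gripper shut and the tool z along the box's x.

```bash
python3 -m handwheel '[[0,0.78,-0.66,-0.6225,0,0],[0,0.78,-0.66,-0.6225,0,0],[0,0.78,-0.66,-0.6225,0,0],[0,0.78,-0.66,-0.6225,0,0],[0,0.78,-0.66,-0.6225,0,0],[0,0.78,-0.66,-0.6225,0,0],[0,0.78,-0.66,-0.6225,0,0],[0,0.78,-0.66,-0.6225,0,0],[0,0.78,-0.66,-0.6225,0,0],[0,0.78,-0.66,-0.6225,0,0]]' -1 30
python3 - <<'E'
from cell import *
print(capture("wrist")["T_tool_cam"]); s=sense(); print(s["tcp_pos"],s["orientation"],s["time"],s["width"],s["ft_force"])
E
```

```text
time: 1.1
tcp_pos: [0.4637, -0.1475, 0.4047]
orientation: [[-0.0, 0.276, 0.961], [-0.0, 0.961, -0.276], [-1.0, -0.0, -0.0]]
ft_force: [0.5, -0.7, 0.2]
width: 0.0166
[[-7.68465794e-04 -2.61967128e-01  9.65076491e-01  2.08282442e-02]
 [-4.31666176e-04 -9.65076599e-01 -2.61967501e-01  7.08535432e-02]
 [ 9.99999612e-01 -6.17903942e-04  6.28546007e-04 -2.55585376e-04]
 [ 0.00000000e+00  0.00000000e+00  0.00000000e+00  1.00000000e+00]]
[ 0.46730194 -0.1391776   0.405202  ] [[ 0.00334633  0.26701524  0.9636865 ]
 [ 0.00428122  0.96367924 -0.26702809]
 [-0.99998524  0.00501932  0.00208164]] 1.15 0.012172470041365317 [3.72254481 7.72071465 0.46206371]
```

```bash
python3 -m handwheel '[[0.15,0.312,0.087,0,0,0],[0.15,0.312,0.087,0,0,0],[0.15,0.312,0.087,0,0,0],[0.15,0.312,0.087,0,0,0],[0.15,0.312,0.087,0,0,0],[0.15,0.312,0.087,0,0,0],[0.15,0.312,0.087,0,0,0]]'
cat > look.py <<'E'
import sys; from cell import *; from h import *
s=sense(); c=capture("wrist"); T=np.eye(4); T[:3,:3]=s["orientation"]; T[:3,3]=s["tcp_pos"]
c["world_to_cam"]=np.linalg.inv(T@c["T_tool_cam"])
np.savez(f"pics/{sys.argv[1]}.npz",**c); cv2.imwrite(f"pics/{sys.argv[1]}.png",c["pixels"][:,:,::-1]); print(s["time"],s["tcp_pos"],s["ft_force"])
E
python3 look.py w1
python3 - <<'E'
from h import *
c=dict(np.load("pics/w1.npz")); hsv=cv2.cvtColor(c["pixels"],cv2.COLOR_RGB2HSV)
m=((hsv[...,1]<50)&(hsv[...,2]>130)).astype(np.uint8)
cs,hi=cv2.findContours(m,cv2.RETR_CCOMP,cv2.CHAIN_APPROX_NONE)
for q,h in zip(cs,hi[0]):
    if cv2.contourArea(q)>1500:
        w=ray_plane(q,0.062,c["intrinsics"],c["dist"],c["world_to_cam"]); print("hole" if h[3]>=0 else "outer",q.reshape(-1,2).mean(0),cv2.minAreaRect((w[:,:2]*1000).astype(np.float32)))
E
```

```text
time: 1.85
tcp_pos: [0.5478, -0.0127, 0.3299]
orientation: [[-0.0, 0.277, 0.961], [-0.001, 0.961, -0.277], [-1.0, -0.001, 0.0]]
ft_force: [-0.0, -0.4, 0.5]
width: 0.0006
1.85 [ 0.54782606 -0.01267057  0.32991171] [-0.04263156 -0.3687526   0.49824575]
outer [224.14738997 449.6223132 ] ((416.40020751953125, -168.4085693359375), (67.33172607421875, 388.1593933105469), 73.84567260742188)
outer [596.14009662 232.62801932] ((734.6346435546875, -63.890380859375), (38.54971694946289, 54.60878372192383), 36.550052642822266)
outer [327.20704846 184.53010279] ((558.7738037109375, 18.197853088378906), (116.716796875, 114.3769302368164), 73.94003295898438)
hole [327.22924901 217.2687747 ] ((553.6239624023438, 0.09388160705566406), (28.332128524780273, 64.17665100097656), 73.86868286132812)
hole [327.45925926 150.34074074] ((566.4439697265625, 44.52817916870117), (28.235511779785156, 64.16011047363281), 73.87288665771484)
```

View pics/w1.png

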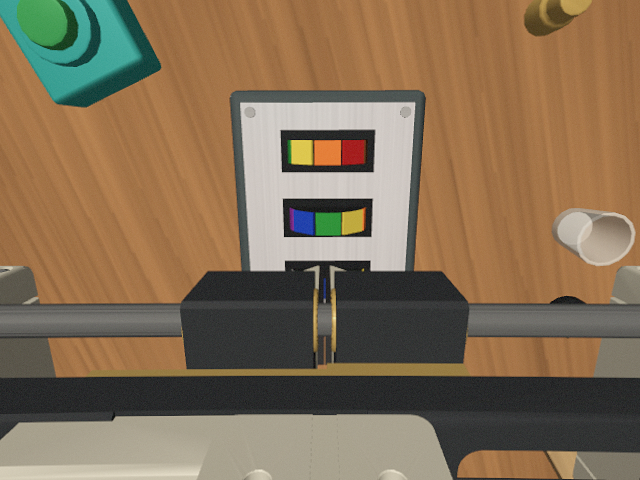

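The wrist view shows yellow/orange/red on the left wheel at (327,150), with orange (3) at the crown. The middle wheel at (327,217) has green (5) at the crown, so it is already right. The right wheel is hidden behind the fingers. I'll move to above the left wheel's −x side and estimate the crown height from depth at the same time.

```bash
python3 - <<'E'
from h import *
c=dict(np.load("pics/w1.npz"))
for n,pts in(("left crown",[(u,v) for u in range(318,338,3) for v in range(145,162,3)]),("mid crown",[(u,v) for u in range(320,336,3) for v in range(215,232,3)]),("panel",[(u,v) for u in range(290,360,5) for v in (180,185,190)])):
    z=[height(p,c)[2] for p in pts]; print(n,np.median(z),np.percentile(z,90),np.std(z))
E
python3 -m handwheel '[[0,0.12,-0.0146,0,0,0],[0.06,0.12,-0.0146,0,0,0],[0.11,0.12,-0.0146,0,0,0],[0.11,0.12,-0.0146,0,0,0],[0.11,0.12,-0.0146,0,0,0]]'
```

```text
left crown 0.08029976008276572 0.08126854389483257 0.03487307528209562
mid crown 0.08037651709987426 0.08094712375439066 0.0006102121545033056
panel 0.06161717687620909 0.0625004555845764 0.037733664972715235
time: 2.4
tcp_pos: [0.5577, 0.0472, 0.2754]
orientation: [[-0.0, 0.277, 0.961], [-0.001, 0.961, -0.277], [-1.0, -0.001, -0.0]]
ft_force: [0.8, 0.8, -0.1]
width: 0.0003
```

```bash
python3 -m handwheel '[[0.015,0,0,0,0,0],[0.028,0,0,0,0,0],[0.028,0,0,0,0,0]]'; python3 -m handwheel '[[0.002,0,0,0,0,0],[0.004,0,0,0,0,0],[0.004,0,0,0,0,0]]'; python3 -m handwheel '[[0.002,0,0,0,0,0],[0.004,0,0,0,0,0],[0.004,0,0,0,0,0]]'
```

```text
time: 2.7
tcp_pos: [0.5575, 0.0479, 0.2604]
orientation: [[-0.0, 0.276, 0.961], [-0.0, 0.961, -0.276], [-1.0, -0.0, -0.0]]
ft_force: [0.1, 0.1, 0.2]
width: 0.0006
time: 3.0
tcp_pos: [0.5577, 0.0483, 0.2591]
orientation: [[0.0, 0.276, 0.961], [-0.0, 0.961, -0.276], [-1.0, -0.0, 0.0]]
ft_force: [-1.0, -1.0, 4.6]
width: 0.0008
time: 3.3
tcp_pos: [0.5578, 0.0484, 0.257]
orientation: [[0.0, 0.276, 0.961], [-0.0, 0.961, -0.276], [-1.0, -0.0, 0.0]]
ft_force: [-1.6, -1.4, 6.8]
width: 0.0002
```

```bash
python3 -m handwheel '[[0.003,0,0,0,0,0],[0.006,0,0,0,0,0],[0.008,0,0,0,0,0],[0.008,0,0,0,0,0]]'; python3 -m handwheel '[[0,0,0.004,0,0,0],[0,0,0.009,0,0,0],[0,0,0.014,0,0,0],[0,0,0.019,0,0,0],[0,0,0.019,0,0,0]]';python3 -m handwheel '[[0,0,0.005,0,0,0],[0,0,0.010,0,0,0],[0,0,0.015,0,0,0],[0,0,0.020,0,0,0],[0,0,0.020,0,0,0]]'
```

```text
time: 3.7
tcp_pos: [0.5578, 0.0484, 0.2533]
orientation: [[0.001, 0.276, 0.961], [-0.0, 0.961, -0.276], [-1.0, -0.0, 0.001]]
ft_force: [-3.1, -0.9, 9.8]
width: 0.0002
time: 4.2
tcp_pos: [0.5679, 0.0454, 0.2538]
orientation: [[0.003, 0.276, 0.961], [-0.0, 0.961, -0.276], [-1.0, 0.001, 0.003]]
ft_force: [0.7, -2.7, 10.2]
width: 0.0005
time: 4.7
tcp_pos: [0.5779, 0.0426, 0.2539]
orientation: [[0.004, 0.276, 0.961], [-0.0, 0.961, -0.276], [-1.0, 0.001, 0.004]]
ft_force: [2.3, -2.7, 9.3]
width: 0.0004
```

```bash
python3 -m handwheel '[[-0.015,0,0,0,0,0],[-0.036,0,0,0,0,0],[-0.036,0,-0.02,0,0,0],[-0.036,0,-0.04,0,0,0],[-0.036,0,-0.04,0,0,0]]'
python3 - <<'E'
from cell import *; import cv2
p=capture("scene")["pixels"][200:310,250:390,::-1]; cv2.imwrite("pics/s2.png",cv2.resize(p,None,fx=4.5,fy=4.5,interpolation=cv2.INTER_CUBIC))
E
```

```text
time: 5.2
tcp_pos: [0.5552, 0.0492, 0.2703]
orientation: [[-0.002, 0.274, 0.962], [-0.0, 0.962, -0.274], [-1.0, -0.001, -0.002]]
ft_force: [-0.2, -0.4, -0.6]
width: 0.0004
```

View pics/s2.png

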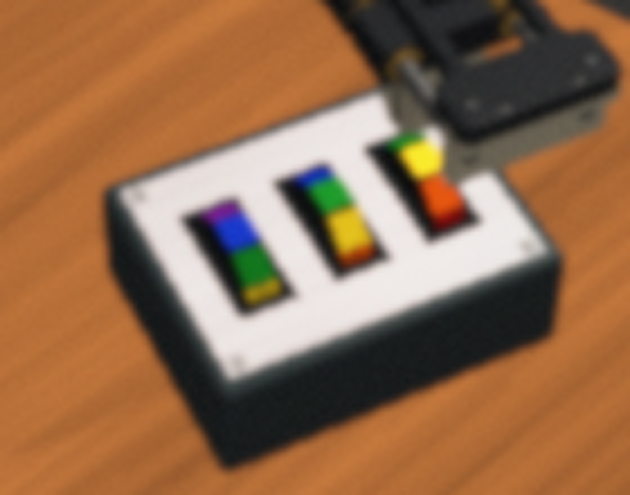

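In the scene crop the left wheel at (425,165) has moved up one digit and reads yellow (4). The middle wheel still reads green (5) and the right one blue (6). Two more identical strokes on the left wheel.

```bash

python3 -m handwheel '[[0.018,0,0.002,0,0,0],[0.022,0,0.002,0,0,0],[0.027,0,0.002,0,0,0],[0.032,0,0.002,0,0,0],[0.037,0,0.002,0,0,0],[0.037,0,0.002,0,0,0]]' | grep -E 'pos|force'
python3 -m handwheel '[[0,0,0.004,0,0,0],[0,0,0.009,0,0,0],[0,0,0.014,0,0,0],[0,0,0.019,0,0,0],[0,0,0.024,0,0,0],[0,0,0.029,0,0,0],[0,0,0.034,0,0,0],[0,0,0.039,0,0,0],[0,0,0.039,0,0,0]]'| grep -E 'pos|force'
python3 -m handwheel '[[-0.015,0,0,0,0,0],[-0.037,0,0,0,0,0],[-0.037,0,-0.02,0,0,0],[-0.037,0,-0.039,0,0,0],[-0.037,0,-0.039,0,0,0]]'| grep -E 'pos|force'
python3 -m handwheel '[[0.018,0,0,0,0,0],[0.022,0,0,0,0,0],[0.027,0,0,0,0,0],[0.032,0,0,0,0,0],[0.037,0,0,0,0,0],[0.037,0,0,0,0,0]]' | grep -E 'pos|force'
python3 -m handwheel '[[0,0,0.004,0,0,0],[0,0,0.009,0,0,0],[0,0,0.014,0,0,0],[0,0,0.019,0,0,0],[0,0,0.024,0,0,0],[0,0,0.029,0,0,0],[0,0,0.034,0,0,0],[0,0,0.039,0,0,0],[0,0,0.039,0,0,0]]'| grep -E 'pos|force'
python3 -m handwheel '[[-0.015,0,0,0,0,0],[-0.037,0,0,0,0,0],[-0.037,0,0,0,0,0]]'
python3 - <<'E'
from cell import *; import cv2
p=capture("scene")["pixels"][200:310,250:390,::-1]; cv2.imwrite("pics/s3.png",cv2.resize(p,None,fx=4.5,fy=4.5,interpolation=cv2.INTER_CUBIC))
E
```

```text
tcp_pos: [0.5582, 0.0481, 0.2523]
ft_force: [-4.2, -1.6, 10.9]
tcp_pos: [0.5787, 0.0421, 0.2533]
ft_force: [2.7, -3.4, 8.9]
tcp_pos: [0.5562, 0.0489, 0.2703]
ft_force: [0.8, -0.2, 0.3]
tcp_pos: [0.5583, 0.0483, 0.2523]
ft_force: [-3.4, -0.9, 11.6]
tcp_pos: [0.5786, 0.0423, 0.2531]
ft_force: [2.4, -2.4, 8.5]
time: 9.05
tcp_pos: [0.5773, 0.043, 0.272]
orientation: [[0.002, 0.276, 0.961], [0.0, 0.961, -0.276], [-1.0, 0.001, 0.001]]
ft_force: [0.5, 0.5, 0.7]
width: 0.0006
```

View pics/s3.png

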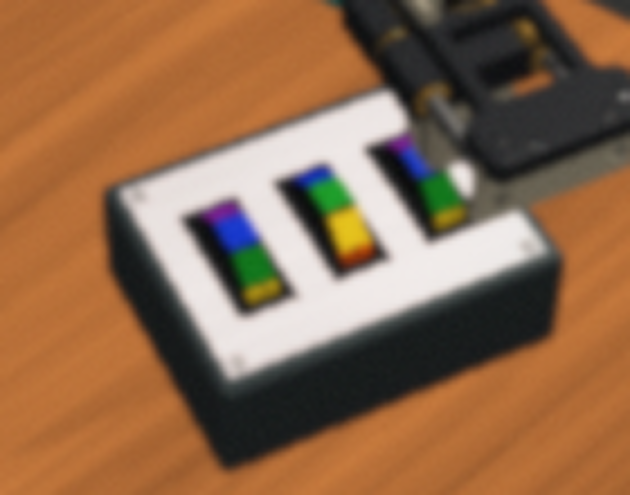

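Left wheel in this crop at (420,185): violet, blue, green and yellow, the same as the right wheel, so it reads 6. Now the right wheel, from the +x side, dragging toward −x. First stroke.

```bash

python3 -m handwheel '[[-0.02,-0.06,-0.002,0,0,0],[-0.02,-0.125,-0.002,0,0,0],[-0.02,-0.188,-0.002,0,0,0],[0,-0.188,-0.002,0,0,0],[0,-0.188,-0.002,0,0,0],[0,-0.188,-0.002,0,0,0]]' | grep -E 'pos|force'
python3 -m handwheel '[[0.018,0,0,0,0,0],[0.022,0,0,0,0,0],[0.027,0,0,0,0,0],[0.032,0,0,0,0,0],[0.035,0,0,0,0,0],[0.035,0,0,0,0,0]]' | grep -E 'pos|force'
python3 -m handwheel '[[0.001,0,-0.004,0,0,0],[0.002,0,-0.009,0,0,0],[0.002,0,-0.014,0,0,0],[0.002,0,-0.019,0,0,0],[0.002,0,-0.024,0,0,0],[0.002,0,-0.029,0,0,0],[0.002,0,-0.034,0,0,0],[0.002,0,-0.039,0,0,0],[0.002,0,-0.039,0,0,0]]'| grep -E 'pos|force'
python3 -m handwheel '[[-0.015,0,0,0,0,0],[-0.037,0,0,0,0,0],[-0.037,0,0.02,0,0,0],[-0.037,0,0.039,0,0,0],[-0.037,0,0.039,0,0,0]]'
python3 - <<'E'
from cell import *; import cv2
p=capture("scene")["pixels"][200:310,250:390,::-1]; cv2.imwrite("pics/s4.png",cv2.resize(p,None,fx=4.5,fy=4.5,interpolation=cv2.INTER_CUBIC))
E
```

```text
tcp_pos: [0.55, -0.0462, 0.2704]
ft_force: [-0.1, 1.3, 0.1]
tcp_pos: [0.5512, -0.0467, 0.2541]
ft_force: [2.4, 0.3, 9.6]
tcp_pos: [0.5315, -0.041, 0.2531]
ft_force: [-2.2, 2.0, 9.3]
time: 11.7
tcp_pos: [0.5515, -0.048, 0.2704]
orientation: [[0.001, 0.277, 0.961], [-0.0, 0.961, -0.277], [-1.0, 0.0, 0.001]]
ft_force: [-0.1, 0.2, 0.1]
width: 0.0004
```

View pics/s4.png

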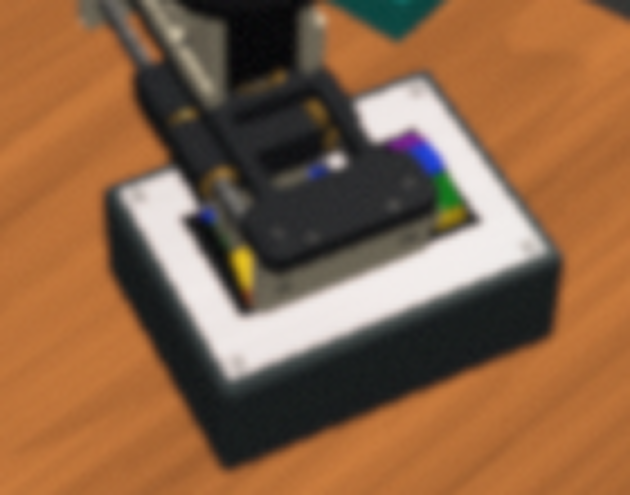

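Right wheel edge colours at (210,215) and (245,275) are blue and yellow, so it reads 5. Left still reads 6. Two more strokes, then lift, move to above the green key and look.

```bash

python3 -m handwheel '[[0.018,0,0,0,0,0],[0.022,0,0,0,0,0],[0.027,0,0,0,0,0],[0.032,0,0,0,0,0],[0.035,0,0,0,0,0],[0.035,0,0,0,0,0]]' | grep -E 'pos|force'
python3 -m handwheel '[[0.001,0,-0.004,0,0,0],[0.002,0,-0.009,0,0,0],[0.002,0,-0.014,0,0,0],[0.002,0,-0.019,0,0,0],[0.002,0,-0.024,0,0,0],[0.002,0,-0.029,0,0,0],[0.002,0,-0.034,0,0,0],[0.002,0,-0.039,0,0,0],[0.002,0,-0.039,0,0,0]]'| grep -E 'pos|force'
python3 -m handwheel '[[-0.015,0,0,0,0,0],[-0.037,0,0,0,0,0],[-0.037,0,0.02,0,0,0],[-0.037,0,0.039,0,0,0],[-0.037,0,0.039,0,0,0]]' | grep -E 'pos|force'
python3 -m handwheel '[[0.018,0,0,0,0,0],[0.022,0,0,0,0,0],[0.027,0,0,0,0,0],[0.032,0,0,0,0,0],[0.035,0,0,0,0,0],[0.035,0,0,0,0,0]]' | grep -E 'pos|force'
python3 -m handwheel '[[0.001,0,-0.004,0,0,0],[0.002,0,-0.009,0,0,0],[0.002,0,-0.014,0,0,0],[0.002,0,-0.019,0,0,0],[0.002,0,-0.024,0,0,0],[0.002,0,-0.029,0,0,0],[0.002,0,-0.034,0,0,0],[0.002,0,-0.039,0,0,0],[0.002,0,-0.039,0,0,0]]'| grep -E 'pos|force'
python3 -m handwheel '[[-0.015,0,0,0,0,0],[-0.08,0,0,0,0,0],[-0.12,0,0,0,0,0],[-0.12,0.6,-0.192,0,0,0],[-0.12,0.6,-0.192,0,0,0],[-0.12,0.6,-0.192,0,0,0],[-0.12,0.6,-0.192,0,0,0],[-0.12,0.6,-0.192,0,0,0],[-0.12,0.6,-0.192,0,0,0],[-0.12,0.6,-0.192,0,0,0]]'
python3 -m handwheel '[[0,0,0,0,0,0],[0,0,0,0,0,0]]' | grep -E 'pos|force'
python3 - <<'E'
from cell import *; import cv2,numpy as np
p=capture("scene")["pixels"]; cv2.imwrite("pics/full5.png",p[:,:,::-1]); p=p[200:310,250:390,::-1]; q=capture("top")["pixels"][185:265,290:390,::-1]
r=lambda a:cv2.resize(a,(395,310),interpolation=cv2.INTER_CUBIC)
cv2.imwrite("pics/s5.png",np.hstack([r(p),r(q)]))
E
```

```text
tcp_pos: [0.5508, -0.0474, 0.2539]
ft_force: [2.5, -1.2, 9.6]
tcp_pos: [0.531, -0.0416, 0.2527]
ft_force: [-3.2, 0.2, 10.1]
tcp_pos: [0.5514, -0.0479, 0.2704]
ft_force: [-0.7, -0.2, 0.2]
tcp_pos: [0.5506, -0.0473, 0.2538]
ft_force: [0.9, -2.2, 8.8]
tcp_pos: [0.5308, -0.0416, 0.2527]
ft_force: [-2.8, -1.1, 10.3]
time: 16.25
tcp_pos: [0.5195, 0.2792, 0.3122]
orientation: [[-0.001, 0.269, 0.963], [0.004, 0.963, -0.269], [-1.0, 0.003, -0.002]]
ft_force: [-0.3, -0.1, -0.0]
width: 0.0002
tcp_pos: [0.5216, 0.2721, 0.3116]
ft_force: [-0.5, -0.6, -1.6]
```

View pics/s5.png

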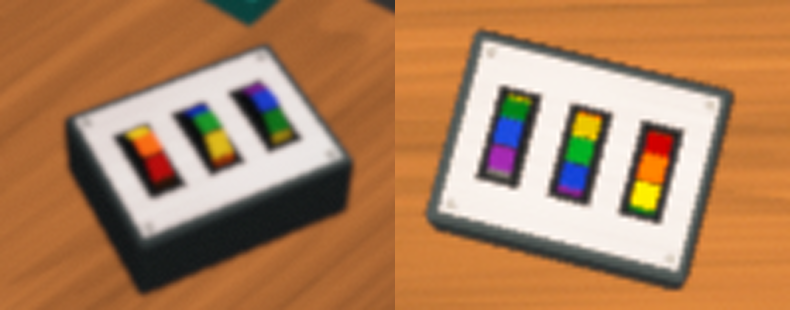

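The crops confirm 6-5-3. In the top view the crowns are blue at (507,132), green at (580,150) and orange at (652,170). The tool now sits above the grey box with the green key, within 3 mm of its centre. I'll press it slowly.

```bash

python3 -m handwheel '[[0.08,0.005,0.001,0,0,0],[0.13,0.005,0.001,0,0,0],[0.144,0.005,0.001,0,0,0],[0.144,0.005,0.001,0,0,0]]' | grep -E 'pos|force'
python3 -m handwheel '[[0.002,0,0,0,0,0],[0.004,0,0,0,0,0],[0.006,0,0,0,0,0],[0.008,0,0,0,0,0],[0.01,0,0,0,0,0],[0.01,0,0,0,0,0]]' | grep -E 'pos|force'
python3 -m handwheel '[[0.002,0,0,0,0,0],[0.004,0,0,0,0,0],[0.004,0,0,0,0,0]]' | grep -E 'pos|force'
```

```text
tcp_pos: [0.523, 0.2738, 0.2395]
ft_force: [-0.4, 0.5, -0.5]
tcp_pos: [0.5229, 0.2753, 0.2354]
ft_force: [0.2, 0.1, 3.1]
tcp_pos: [0.523, 0.2754, 0.2333]
ft_force: [-0.5, -0.7, 3.7]
```

```bash

python3 -m handwheel '[[0.002,0,0,0,0,0],[0.004,0,0,0,0,0],[0.004,0,0,0,0,0]]' | grep -E 'pos|force'
python3 -m handwheel '[[0.002,0,0,0,0,0],[0.003,0,0,0,0,0],[0.003,0,0,0,0,0]]' | grep -E 'pos|force'
```

```text
tcp_pos: [0.5229, 0.2753, 0.2313]
ft_force: [-1.4, -1.2, 6.5]
tcp_pos: [0.523, 0.2754, 0.23]
ft_force: [-1.0, -0.6, 6.9]
```

```bash

python3 -m handwheel '[[0.001,0,0,0,0,0],[0.002,0,0,0,0,0],[0.002,0,0,0,0,0]]' | grep -E 'pos|force'
python3 -m handwheel '[[0.001,0,0,0,0,0],[0.002,0,0,0,0,0],[0.002,0,0,0,0,0]]' | grep -E 'pos|force'
```

```text
tcp_pos: [0.523, 0.2754, 0.2293]
ft_force: [-1.6, -1.8, 11.2]
tcp_pos: [0.5229, 0.2755, 0.2292]
ft_force: [-4.6, -3.7, 20.0]
```

The key is at its stop: the force rose from 7 to 20 N with no further travel. Now I'll let it go and check the end state.

```bash

python3 -m handwheel '[[-0.01,0,0,0,0,0],[-0.05,0,0,0,0,0],[-0.15,0,0,0,0,0],[-0.25,0,0,0,0,0],[-0.3,0.1,-0.3,0,0,0],[-0.3,0.1,-0.3,0,0,0],[-0.3,0.1,-0.3,0,0,0],[-0.3,0.1,-0.3,0,0,0],[-0.3,0.1,-0.3,0,0,0],[-0.3,0.1,-0.3,0,0,0]]' | grep -E 'time|pos|force'
python3 - <<'E'
from cell import *; import cv2,numpy as np
from h import *
c=capture("scene"); p=c["pixels"]; print([height(u,c).round(4) for u in((401,180),(197,328))])
q=capture("top")["pixels"]
cv2.imwrite("pics/s6.png",np.hstack([cv2.resize(p[90:470,110:520,::-1],(400,371)),cv2.resize(q[130:290,160:480,::-1],(400,371)[:2])]))
E
```

```text
time: 20.05
tcp_pos: [0.3935, 0.3639, 0.3772]
ft_force: [1.1, -1.0, 0.3]
[array([0.5241, 0.2708, 0.0559]), array([ 0.5326, -0.289 ,  0.0572])]
```

View pics/s6.png

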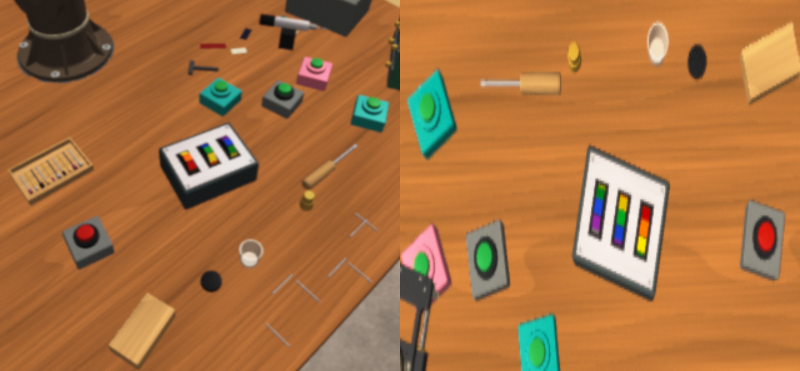

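The final views show 6-5-3 with crowns blue, green and orange at (597,210), (622,220) and (645,228). The green key is back up, with its top at 0.056 m as before. The loose items are where they were and the arm is clear of everything.

```bash
python3 -m handwheel '[[0,0,0,0,0,0],[0,0,0,0,0,0]]' | grep force; python3 -c "
from cell import *; print(finish_job())"
```

```text
ft_force: [-0.0, 0.3, 0.6]
the job is handed in; nothing more can be done
None
```

The preset box is set to 6-5-3, the green load key was pressed right down and released, and the job is handed in.

- **Wheels:** I turned the left wheel from 3 to 6 with three pressed strokes and the right wheel from 6 to 3 with three. The middle wheel already stood at 5, so I left it alone. The force readings on the wheels, taken at the end of each move, peaked at about 12 N.
- **Load key:** I pressed the green key to its stop, where the force rose to 20 N with no further travel, then let it up. Its top is back at about 56 mm above the table, the same as before.
- **Last checks:** The top and scene pictures after the press show blue, green and orange at the crowns. The loose things in view are where they were, and I did not go near the red key. The chuck key shows in place in the last scene picture, though I did not measure it. The arm was clear, with the force near zero. The robot's clock stood at about 20 s of the 67 s allowed.

None of the checks failed. The crown felt about 19.5 mm above the panel; the depth picture gave about 18.5 mm.

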